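# Refit the knob of the speed controller and hold it pressed in

## Robot

A 7-joint arm with a two-finger parallel gripper is mounted at the origin on a cart in front of the work surface, level with it; the furniture and walls round the work are solid. World frame = base frame: x ahead of the robot, y to its left, z up, the work surface at z = 0. Lengths are in m, angles in rad, forces in N, time in s.
With the tool pointing down it reaches from about 0.425 to 0.875 m from the base axis. Payload 4.7 kg.
Tool frame: the origin (TCP) lies midway between the tips of the shut fingers; the grasp point (between the pads) lies 19 mm behind it; z points along the fingers, y is the line along which they close (so a half turn about z gives the same grasp; the last joint's range is limited). The gripper opens to 87 mm and grips with 3 to 60 N. Pads are 19 mm wide; open, the fingers measure 117 mm over their backs; the gripper's body (75 mm by 190 mm) begins 51 mm behind the grasp point.
Start: joints at [-1.137, 0.321, -0.07, 1.45, 0.023, 1.371, -0.057], TCP at [0.265, 0.594, 0.223] pointing down, gripper open.
Joint ranges: [-2.86, 2.86], [-0.3, 2.09], [-1.38, 1.24], [0.06, 2.45], [-1.56, 4.7], [0.09, 2.05], [-2.69, 2.69]. Speed limits (rad/s): [2.57, 2.57, 3.14, 3.14, 3.14, 3.14, 3.14].

## Interface

Orientations are given as [roll, pitch, yaw] about the fixed x, y, z axes, in that order (R = Rz(yaw) Ry(pitch) Rx(roll)).
In Python, from station import manip gives the robot as it stands. The module is installed in compiled form; this text tells all that it offers.
- The arm moves only by the shell command python3 -m inch 'ROWS' [OPENING]. ROWS is JSON, a list of rows, each a list of 6 numbers: the shift along the tool's x, y, z each as a share of 800 mm, from -1 to 1, then the turn, a rotation vector about the tool's x, y, z each as a share of 45 degrees, from -1 to 1. In form: [[x, y, z, ax, ay, az], ...]. A call has 1 to 12 rows; each row is the pose to reach, as a shift and turn from the pose commanded when the call began, along the tool's axes at that moment; what a row does not reach only later rows make up. A row lasts 1/8 s, in which the tool goes at most 62.5 mm and 10.7 degrees, less where a joint would pass 70% of its speed; a pose out of reach is approached as far as the arm can. A call with a number of a shift or a turn outside -1 to 1 is refused whole. A call with a gripper value outside its range is refused whole. OPENING is the opening, from 0 (shut) to 1 (fully open), set as the call begins (- or left out, the last holds). The fingers move at their own pace and stop on an object; the grip force is fixed at half the most. Time passes only in rows, so rows that repeat a pose let the fingers close. It gives the time, the measured TCP pose, the force, the opening and the grip force at its end, in the units of the state.
- manip.get_obs(): the state, without advancing time (a new reading comes with each control period).
- manip.snapshot(name): name is "scene" or "top"; returns a dict with "frame" (480x640x3 uint8, red, green, blue), "depth" (480x640 float32, m along the optical axis (not along the pixel's ray), 0 where there is no reading), "camera_matrix" (3x3 intrinsics, pixels), "D" ([k1, k2, p1, p2, k3] as OpenCV has them; the pictures are not rectified), "rvec" (rotation vector, rad) and "tvec" (3), from world to camera coordinates, as OpenCV has them. Camera axes: x right, y down, z forward; pixel columns grow to the right and rows downward; lengths in m; the calibration is good to about 2 mm. A picture is of the moment at which its call begins.
- manip.job_done(): hands the job in; it is judged then, once.
The state is a dict: "time": time; "qpos": joint angles; "dq": joint speeds; "effort": joint torques, N m; "tool_pos": TCP position; "ee_rot": TCP orientation; "ft_force": force on the tool from outside, world axes, zero at the start; "moment": the same for the moment, N m; "width": finger opening in m; "gripper_force": force on a finger pad.
Only numpy, scipy, OpenCV 4.12 (cv2) and the standard library are available. Lean on these libraries where they do the work, as an engineer would, in place of code of your own. Each camera call takes 0.05 s, during which the arm holds its last target. There are 200 camera calls.

## Task

The black knob has come off the speed controller on the bench: pick it up, turn it so that the flat in its bore matches the flat of the brass D-shaft, and push it fully home onto the shaft. Then press the knob down until the sprung shaft is at the bottom of its travel (this is a hold-to-run switch), and finish while the gripper is still on the knob, keeping it pressed down: do not let go. Leave the tape measure, the pliers and the glue bottle where they are.

Things in the scene. Friction and masses are not known exactly. Their poses are not given: they have to be found in the camera images.
- knob_center (a point): Centre, half-way up, of the loose black knob (40 to 85 g, 40 mm high, 42 mm across, with two flat sides 36 mm apart that face its own +y and -y). It stands on the bench, bore down. Its z is up; its +x is where the white pointer line (on top and down the side) shows. The bore in its underside is D-shaped, 26 mm deep, radius 9 mm, its flat 5 mm from the axis on the +x (pointer) side.
- knob_mouth (a point): Centre of the knob's underside, at the mouth of its bore, 20 mm below knob_center; same axes. When the knob is home it coincides with shaft_seat.
- controller: Speed controller: fixed blue box with aluminium top, 110 x 120 mm, top 32 mm above the bench, with a green lamp and dial marks; origin at the centre of its underside, z up. The brass D-shaft stands upright from the middle of its top.
- shaft_tip (a point): Centre of the top end of the upright brass D-shaft, 34 mm above the box top. The shaft is 16 mm in diameter with a flat 4 mm from its axis; its top 4 mm are tapered. z is up, +x is the side of the flat; a red line on the steel collar shows that side. The knob's pointer must point along this +x (1 mm clearance all round, about 0.12 rad of play).
- shaft_seat (a point): Centre of the upper face of the steel collar (radius 16 mm) round the shaft, on which the knob's underside seats: 24 mm below shaft_tip and 10 mm above the box top while the shaft is not pressed; same axes as shaft_tip. It moves down with the shaft.
- stem (a joint): How far the shaft with its collar is pressed down, in m: 0 is up, 0.006 is the hard bottom stop. A spring pushes it up with 6 N at the top and 13 N at the bottom.
- shaft (a joint): Angle of the shaft in the box in rad, anticlockwise from above; it turns stiffly (about 0.06 N m of friction). 0 is the shaft's +x along the box's +x.
- tape_measure_center (a point): Centre, half-way up, of the yellow and black tape measure (66 x 84 x 44 mm), standing or lying loose on the bench; not to be moved.
- pliers_center (a point): Centre, half-way up, of the red-handled pliers (49 x 162 x 13 mm), standing or lying loose on the bench; not to be moved.
- glue_bottle_center (a point): Centre, half-way up, of the green glue bottle (60 mm across, 189 mm tall, red nozzle), standing or lying loose on the bench; not to be moved.

How it is judged:
On the way, in this order (a step that is already met when the one before it is completed fails the run):
1. the knob is lifted off the bench by the fingers (height (world z) of knob_mouth above 0.02 m and contact force between the fingers and knob above 0.5 N), for 0.1 s.
2. the knob is fully home on the shaft, flat to flat (distance between knob_mouth and shaft_seat below 0.003 m and angle between the z axis of knob_mouth and the z axis of shaft_seat, either way round below 0.08 rad and angle between the x axis of knob_mouth and the x axis of shaft_seat, either way round below 0.25 rad), for 0.1 s.
At the end, for the whole second after the job is handed in: Knob on the D-shaft, underside within 3 mm of the collar seat, pointer within 0.25 rad of the flat, upright within 0.08 rad; shaft pressed by more than 4.5 of its 6 mm; fingers press on the knob (over 2 N) and the knob on the shaft (over 5 N) (all of step 2 and value of joint stem above 0.0045 m and contact force between the fingers and knob above 2 N and contact force between knob and shaft above 5 N); the arm keeps its last pose, push and grip.
It fails at once if yellow and black tape measure moved by more than 30 mm (distance of tape_measure_center from where it was at the start of the episode above 0.03 m).
It fails at once if red-handled pliers moved by more than 30 mm (distance of pliers_center from where it was at the start of the episode above 0.03 m).
It fails at once if green glue bottle moved by more than 30 mm (distance of glue_bottle_center from where it was at the start of the episode above 0.03 m).
It also fails if it takes over 40 s, if anything falls off the work surface, if the arm or the gripper's body presses on something with over 40 N, if the wrist force passes 120 N, or if a joint passes its speed limit or range.

## Working session

There is one attempt and no reset: what is moved stays moved. The work goes in short steps, Python scripts to look and compute and a shell command to move; the robot and the scene stay as the last step left them, time stands still between calls to the robot, and variables do not carry over. Pictures are saved under pics/ and viewed, at most 10 in all, crops included, and the job is handed in when it is done.

```bash
mkdir -p pics; cat > h.py <<'E'
import numpy as np, cv2
from station import manip
from scipy.spatial.transform import Rotation as R
def snap(n,save=None):
    s=manip.snapshot(n); 
    if save: cv2.imwrite('pics/'+save,s['frame'][:,:,::-1])
    return s
def cloud(s):
    h,w=s['depth'].shape
    u,v=np.meshgrid(np.arange(w),np.arange(h))
    p=cv2.undistortPoints(np.stack([u,v],-1).reshape(-1,1,2).astype(float),s['camera_matrix'],s['D']).reshape(-1,2)
    d=s['depth'].reshape(-1,1)
    c=np.hstack([p*d,d])
    Rm=cv2.Rodrigues(np.array(s['rvec'],float))[0]
    X=(c-np.array(s['tvec']).reshape(1,3))@Rm
    X[d[:,0]==0]=np.nan
    return X.reshape(h,w,3)
def atz(s,uv,z):
    p=cv2.undistortPoints(np.array(uv,float).reshape(-1,1,2),s['camera_matrix'],s['D']).reshape(-1,2)
    Rm=cv2.Rodrigues(np.array(s['rvec'],float))[0]
    C=-Rm.T@np.array(s['tvec']).ravel()
    d=np.hstack([p,np.ones((len(p),1))])@Rm
    return C+d*((z-C[2])/d[:,2])[:,None]
E
python3 - <<'E'
from h import *
for n in('scene','top'):
    s=snap(n,n+'1.png'); np.savez('/tmp/'+n,**s)
    Rm=cv2.Rodrigues(np.array(s['rvec'],float))[0]; print(n,-Rm.T@np.array(s['tvec']).ravel())
o=manip.get_obs(); print(o)
E
```

```text
scene [ 0.05689667 -0.58689572  0.71277224]
top [0.51667158 0.0884398  1.12409466]
{'time': 0.1, 'qpos': array([-1.13692741,  0.32174515, -0.07008359,  1.45154984,  0.02260713,
        1.37082602, -0.0568899 ]), 'dq': array([-0.00055305, -0.00110621,  0.00011398, -0.00465684,  0.00015313,
        0.00119828, -0.00047951]), 'effort': array([-5.25681917e-04, -4.92573667e+01, -4.06126454e-01, -3.13400352e+01,
       -6.42372994e-02,  3.94366554e-02,  6.22797097e-05]), 'tool_pos': array([0.26474948, 0.59308727, 0.2215749 ]), 'ee_rot': array([-3.13985406e+00,  1.02028533e-04,  2.72186206e+00]), 'ft_force': array([ 0.07645508, -0.5011294 , -0.03460261]), 'moment': array([ 0.06092782,  0.0441279 , -0.01647151]), 'gripper_force': 0.0, 'width': 0.0868901094130532}
```

View pics/scene1.png

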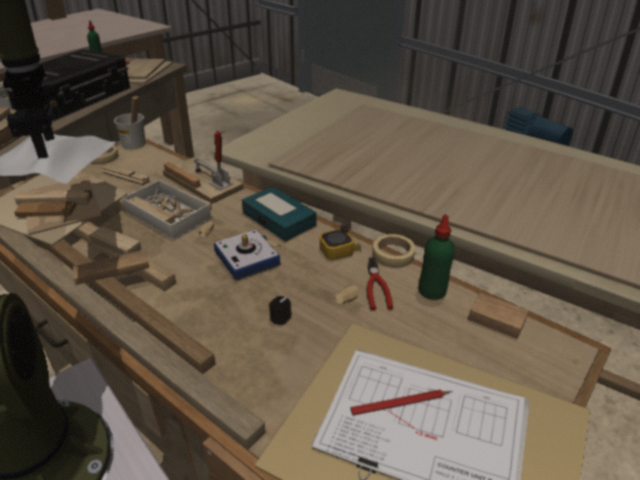

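View pics/top1.png

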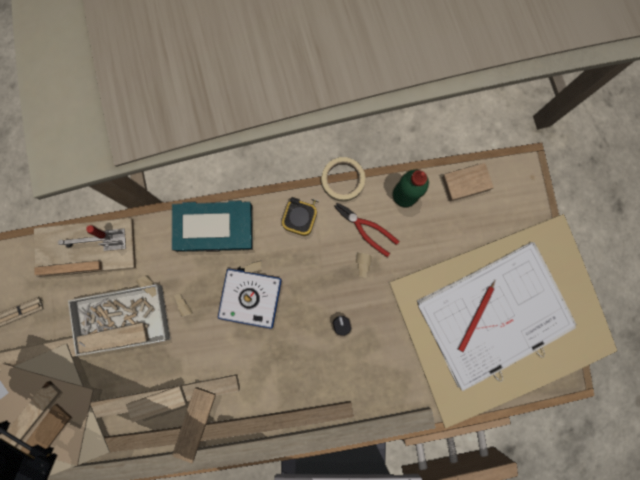

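The knob is at about (341,323) in the top view and the controller shaft at (249,297). The bottle, pliers and tape lie further back. Next I'll enlarge the knob and shaft and measure them.

```bash
python3 - <<'E'
from h import *
s=dict(np.load('/tmp/top.npz')); f=s['frame'][:,:,::-1]
a=cv2.resize(f[300:350,315:365],(400,400),interpolation=cv2.INTER_CUBIC)
b=cv2.resize(f[272:322,224:274],(400,400),interpolation=cv2.INTER_CUBIC)
cv2.imwrite('pics/crop1.png',np.hstack([a,b]))
X=cloud(s)
# knob top
for nm,(v0,v1,u0,u1),(z0,z1) in [('knob',(300,350,315,365),(.033,.05)),('boxtop',(255,340,205,295),(.026,.038)),('collar',(275,320,225,275),(.039,.055)),('tip',(275,320,225,275),(.058,.08))]:
    P=X[v0:v1,u0:u1]; m=(P[...,2]>z0)&(P[...,2]<z1); Q=P[m]
    vv,uu=np.nonzero(m); print(nm,m.sum(),Q.mean(0).round(4),np.median(Q,0).round(4),uu.mean()+u0,vv.mean()+v0)
    r=cv2.minAreaRect((Q[:,:2]*1000).astype(np.float32)); print(r)
s=dict(np.load('/tmp/scene.npz'))
X=cloud(s);P=X[285:335,260:305];Q=P[(P[...,2]>.033)&(P[...,2]<.05)];print('scene knob',len(Q),Q.mean(0).round(4))
P=X[220:290,205:290];Q=P[(P[...,2]>.026)&(P[...,2]<.038)];print('scene box',len(Q),Q.mean(0).round(4),cv2.minAreaRect((Q[:,:2]*1000).astype(np.float32)))
E
```

```text
knob 297 [0.4797 0.0214 0.0392] [0.4789 0.0218 0.0392] 342.19191919191917 325.5353535353535
((480.2215576171875, 21.325599670410156), (40.33751678466797, 36.15290451049805), 14.748019218444824)
boxtop 2660 [0.5343 0.2183 0.0314] [0.5347 0.2176 0.0314] 249.1203007518797 297.86015037593984
((536.388427734375, 218.918212890625), (121.2812728881836, 114.1648178100586), 80.50469207763672)
collar 130 [0.5331 0.2178 0.0422] [0.5337 0.2168 0.0418] 248.7076923076923 298.33076923076925
((520.5761108398438, 216.75997924804688), (35.10752487182617, 55.75078582763672), 89.07667541503906)
tip 36 [0.5323 0.2196 0.0644] [0.5314 0.2205 0.0648] 246.52777777777777 298.47222222222223
((531.707275390625, 220.2478485107422), (14.721284866333008, 10.261372566223145), 47.61547088623047)
scene knob 269 [0.4777 0.0171 0.0377]
scene box 1540 [0.5365 0.2114 0.0304] ((567.8211059570312, 217.61911010742188), (198.95504760742188, 136.303466796875), 1.8753833770751953)
```

View pics/crop1.png

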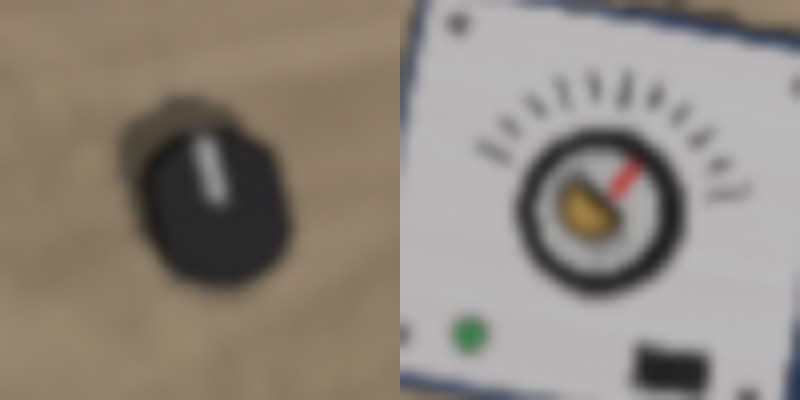

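The crop shows the knob's pointer line running from (217,203) to (202,135). The red collar mark runs from (612,195) to (638,162), with the collar centred at about (601,212). Next I'll compute their directions.

```bash
python3 - <<'E'
from h import *
s=dict(np.load('/tmp/top.npz')); f=s['frame'].astype(float)
def A(pts,off,z):
    p=(np.array(pts,float)+.5)/8-.5+np.array(off); return atz(s,p,z)
k=A([(219,205),(202,135)],(315,300),.04); d=k[1]-k[0]; print('knob',k.round(4),np.degrees(np.arctan2(d[1],d[0])))
# white pointer pixels on top, PCA
g=f[300:350,315:365].mean(2); v,u=np.nonzero((g>90)&(np.hypot(*(np.mgrid[0:50,0:50]-np.array([26,27]).reshape(2,1,1)))<11)); w=atz(s,np.c_[u+315,v+300],.04)
c=w.mean(0); e=np.linalg.svd((w-c)[:,:2])[2][0]; print('white',len(u),c.round(4),np.degrees(np.arctan2(e[1],e[0])),list(zip(u*8,v*8))[:4])
q=A([(601-400,212-400*0)],(224,272),.042);print('collar ctr',q)
r=f[272:322,224:274]; v,u=np.nonzero((r[...,0]>150)&(r[...,1]<.7*r[...,0])&(r[...,2]<.75*r[...,0])&(r[...,2]>.35*r[...,0])); 
print(list(zip(u*8,v*8)))
a=A([(212,195),(238,162)],(224,272),.042);d=a[1]-a[0];print('red',np.degrees(np.arctan2(d[1],d[0])),'from ctr',np.degrees(np.arctan2(*(a[1]-q[0])[1::-1])))
# ring outer circle on box top
g=f[272:322,224:274].mean(2); m=((g<80)&(np.hypot(*(np.mgrid[0:50,0:50]-np.array([26,25]).reshape(2,1,1)))<13)).astype(np.uint8)
cn=max(cv2.findContours(m,0,2)[0],key=cv2.contourArea).reshape(-1,2); print(cv2.minEnclosingCircle(cn),atz(s,np.array(cv2.minEnclosingCircle(cn)[0])+[224,272],.032), 'm',atz(s,np.array(cv2.minEnclosingCircle(cn)[0])+[224,272],.042))
# box rectangle
P=cloud(s)[255:340,205:295];Q=P[(P[...,2]>.029)&(P[...,2]<.034)];print(cv2.minAreaRect((Q[:,:2]*1000).astype(np.float32)))
E
```

```text
knob [[0.4804 0.022  0.04  ]
 [0.4985 0.0267 0.04  ]] 14.404266095858244
white 67 [0.4788 0.0169 0.04  ] 152.2407827559308 [(np.int64(248), np.int64(128)), (np.int64(200), np.int64(136)), (np.int64(208), np.int64(136)), (np.int64(264), np.int64(136))]
collar ctr [[0.533613  0.2178871 0.042    ]]
[(np.int64(224), np.int64(168)), (np.int64(232), np.int64(168)), (np.int64(216), np.int64(176)), (np.int64(224), np.int64(176)), (np.int64(208), np.int64(184)), (np.int64(216), np.int64(184)), (np.int64(224), np.int64(184)), (np.int64(216), np.int64(192))]
red -36.96067234825156 from ctr -35.21478583445753
((24.772727966308594, 26.045454025268555), 9.984591484069824) [[0.53380899 0.21890391 0.032     ]] m [[0.53365207 0.21770929 0.042     ]]
((534.2120361328125, 218.84512329101562), (120.0897445678711, 107.28168487548828), 80.94590759277344)
```

```bash
cat >> h.py <<'E'
def want(x,y,z,yawdeg):
    o=manip.get_obs(); T=R.from_euler('xyz',o['ee_rot']); G=R.from_euler('xyz',[np.pi,0,np.radians(yawdeg)])
    d=T.inv().apply(np.array([x,y,z])-o['tool_pos'])/.8; r=np.degrees((T.inv()*G).as_rotvec())/45
    print(d.round(4).tolist(),r.round(4).tolist(),'pos',o['tool_pos'].round(4),np.degrees(o['ee_rot']).round(2),'F',np.round(o['ft_force'],1),'w',o['width'],o['gripper_force'],'t',o['time'],'q',np.round(o['qpos'],2))
E
python3 -c "
from h import *
want(.48,.0215,.12,194.5)"
```

```text
[-0.5369, -0.5426, 0.128] [-0.0022, -0.0006, -0.8566] pos [0.2647 0.5931 0.2216] [-1.7990e+02  1.0000e-02  1.5595e+02] F [ 0.1 -0.5 -0. ] w 0.0868901094130532 0.0 t 0.1 q [-1.14  0.32 -0.07  1.45  0.02  1.37 -0.06]
```

```bash
python3 -m inch '[[-0.537,-0.543,0.02,0,0,-0.857],[-0.537,-0.543,0.02,0,0,-0.857],[-0.537,-0.543,0.02,0,0,-0.857],[-0.537,-0.543,0.02,0,0,-0.857],[-0.537,-0.543,0.02,0,0,-0.857],[-0.537,-0.543,0.02,0,0,-0.857],[-0.537,-0.543,0.02,0,0,-0.857],[-0.537,-0.543,0.04,0,0,-0.857],[-0.537,-0.543,0.08,0,0,-0.857],[-0.537,-0.543,0.128,0,0,-0.857],[-0.537,-0.543,0.128,0,0,-0.857],[-0.537,-0.543,0.128,0,0,-0.857]]' 1
python3 - <<'E'
from h import *
want(.48,.0215,.075,194.5)
s=snap('scene'); f=s['frame'][:,:,::-1]
cv2.imwrite('pics/s2.png',cv2.resize(f[220:370,190:390],(800,600),interpolation=cv2.INTER_CUBIC))
E
```

```text
time: 1.6
tool_pos: [0.4794, 0.0217, 0.1193]
ee_rot: [3.141, -0.002, -2.89]
ft_force: [0.1, 0.3, -0.4]
width: 0.0868
gripper_force: 0.0
[-0.0008, -0.0004, 0.0554] [0.0004, -0.0031, -0.0013] pos [0.4794 0.0217 0.1193] [ 1.7998e+02 -1.4000e-01 -1.6556e+02] F [ 0.1  0.3 -0.4] w 0.08679323083460454 0.0 t 1.6 q [-0.49  0.04  0.4   2.   -0.02  1.11  1.74]
```

View pics/s2.png

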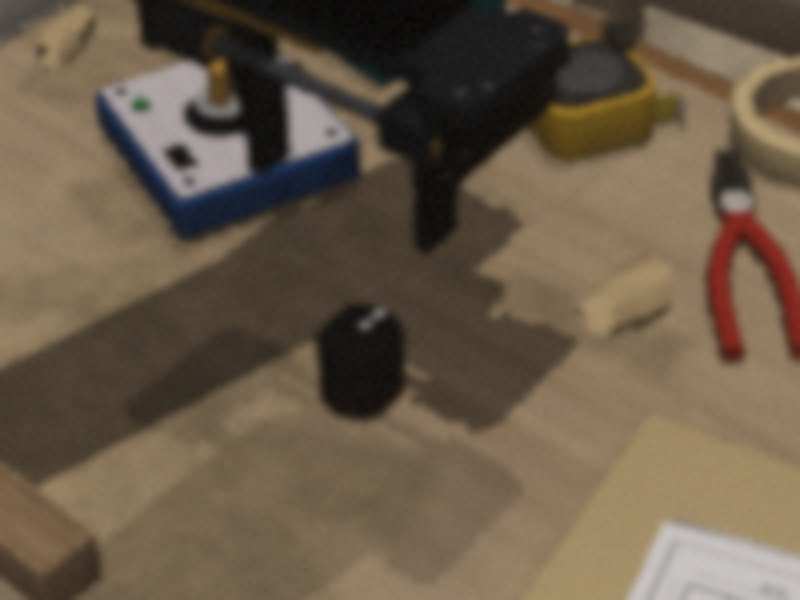

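The fingers straddle the knob, at (265,165) and (435,245) with the knob at (360,360), and nothing is in the way. I'll descend and grip.

```bash
python3 -m inch '[[-0.001,0,0.06,0,0,0],[-0.001,0,0.11,0,0,0],[-0.001,0,0.136,0,0,0],[-0.001,0,0.136,0,0,0]]' 1
python3 -m inch '[[0,0,0,0,0,0],[0,0,0,0,0,0],[0,0,0,0,0,0],[0,0,0,0,0,0],[0,0,0,0,0,0],[0,0,0,0,0,0]]' 0
python3 -c "
from h import *
want(.48,.0215,.12,194.5)"
```

```text
time: 2.15
tool_pos: [0.4805, 0.0242, 0.0112]
ee_rot: [3.141, -0.001, -2.885]
ft_force: [-0.4, -0.1, 0.6]
width: 0.0867
gripper_force: 0.0
time: 2.9
tool_pos: [0.481, 0.0219, 0.0114]
ee_rot: [-3.142, 0.0, -2.888]
ft_force: [0.1, 0.0, -0.1]
width: 0.0357
gripper_force: 30.0
[0.0013, -0.0002, -0.1358] [-0.0001, 0.0001, 0.0001] pos [0.481  0.0219 0.0114] [-180.      0.   -165.49] F [ 0.1  0.  -0.1] w 0.03568721569750765 30.0032177567482 t 2.9 q [-0.47  0.19  0.4   2.09 -0.1   0.87  1.81]
```

Gripped at 35.7 mm, so the pads sit on the flats. I'll lift and carry the knob above the shaft, turning it by about -51° on the way.

```bash
python3 -m inch '[[0,0,-0.06,0,0,0],[0,0,-0.12,0,0,0],[0,0,-0.136,0,0,0],[0,0,-0.136,0,0,0]]'
python3 -c "
from h import *
want(.5336,.2185,.125,144)"
```

```text
time: 3.4
tool_pos: [0.4812, 0.0221, 0.1204]
ee_rot: [3.141, 0.001, -2.888]
ft_force: [0.1, -0.3, -1.0]
width: 0.0357
gripper_force: 30.0
[-0.1249, 0.2212, -0.0055] [0.001, 0.0013, 1.1226] pos [0.4812 0.0221 0.1204] [ 1.7998e+02  7.0000e-02 -1.6548e+02] F [ 0.1 -0.3 -1. ] w 0.03568864303211022 29.999910704791546 t 3.4 q [-0.5   0.04  0.41  2.   -0.02  1.11  1.74]
```

```bash
python3 -m inch '[[-0.04,0.07,-0.006,0,0,0.4],[-0.08,0.14,-0.006,0,0,0.7],[-0.125,0.221,-0.006,0,0,1],[-0.125,0.221,-0.006,0,0,1],[-0.125,0.221,-0.006,0,0,1],[-0.125,0.221,-0.006,0,0,1]]'
python3 -m inch '[[0,0,0,0,0,0.1226],[0,0,0,0,0,0.1226],[0,0,0,0,0,0.1226]]'
python3 - <<'E'
from h import *
want(.5336,.2185,.125,144)
s=snap('scene'); f=s['frame'][:,:,::-1]; np.savez('/tmp/scene2',**s)
cv2.imwrite('pics/s3.png',cv2.resize(f[190:290,190:310],(720,600),interpolation=cv2.INTER_CUBIC))
t=snap('top'); np.savez('/tmp/top2',**t); f=t['frame'][:,:,::-1]
cv2.imwrite('pics/t3.png',cv2.resize(f[250:350,190:310],(720,600),interpolation=cv2.INTER_CUBIC))
E
```

```text
time: 4.15
tool_pos: [0.5321, 0.2178, 0.1223]
ee_rot: [-3.138, -0.002, 2.611]
ft_force: [0.5, -0.7, -1.3]
width: 0.0364
gripper_force: 30.0
time: 4.53
tool_pos: [0.5332, 0.2177, 0.1244]
ee_rot: [-3.141, -0.0, 2.515]
ft_force: [0.4, 0.4, -0.5]
width: 0.0356
gripper_force: 30.0
[0.0001, 0.0011, -0.0008] [-0.0011, -0.0006, 0.0016] pos [0.5332 0.2177 0.1244] [-1.7995e+02 -3.0000e-02  1.4407e+02] F [ 0.4  0.4 -0.5] w 0.035556751902208104 29.999825628474355 t 4.525 q [-0.72  0.24  0.33  1.77 -0.08  1.15  0.58]
```

View pics/s3.png

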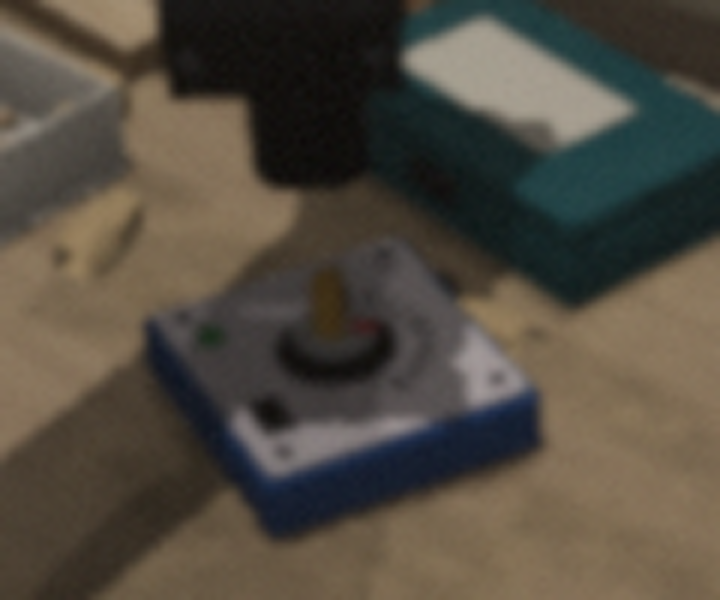

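View pics/t3.png

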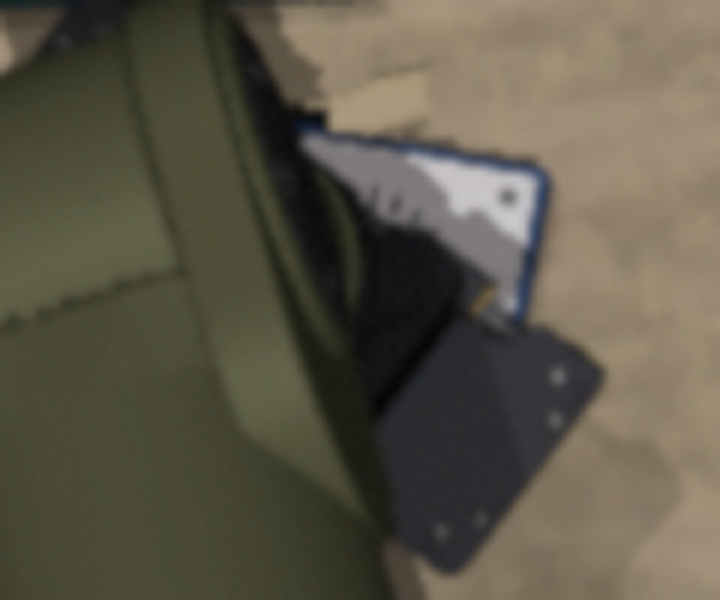

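The scene view shows the knob hanging at (312,165), up and left of the brass shaft tip at (327,270) because it is higher. The top view is blocked by the wrist. I'll compare the lateral positions of knob and shaft numerically in the scene image.

```bash
python3 - <<'E'
from h import *
s=dict(np.load('/tmp/scene2.npz')); g=s['frame'].astype(int)
for r in range(214,224): print(r,g[r,226:258].sum(1)//3)
print('brass r-b')
for r in range(233,248): print(r,(g[r,236:256,0]-g[r,236:256,2]))
def pj(P): return cv2.projectPoints(np.array(P,float),np.array(s['rvec'],float),np.array(s['tvec'],float),s['camera_matrix'],s['D'])[0].reshape(-1,2).round(2)
tx=np.array([np.cos(np.radians(144)),np.sin(np.radians(144)),0])
c=np.array([.5332,.2177,.1131])
a=np.linspace(0,2*np.pi,60)
for off in(0,.0013,.003):
    q=pj([c+tx*off+[.021*np.cos(t),.021*np.sin(t),0] for t in a]); print(off,'mouth',q.mean(0),q.min(0),q.max(0))
print('shaft axis .066,.054,.042',pj([[.5336,.2185,z] for z in(.066,.054,.042)]))
# red
r=g[225:260,230:265]; v,u=np.nonzero((r[...,0]-r[...,1]>25)&(r[...,0]-r[...,2]>15)); print(list(zip(u+230,v+225)))
for yaw in(-30,-36,-42): print(yaw,pj([[.5336+d*np.cos(np.radians(yaw)),.2185+d*np.sin(np.radians(yaw)),.042] for d in(.006,.015)]).tolist())
E
```

```text
214 [116 113 112 113 105  84  47  20  18  16  15  14  15  16  14  15  16  15
  11  13  14  15  16  15  15  24  26  26  25  26  28  21]
215 [116 115 113 114 107  88  49  24  17  15  11  17  17  14  15  15  15  15
  14  14  15  12  16  15  14  20  24  24  24  24  26  27]
216 [113 112 117 114 108  86  52  22  15  16  15  14  13  14  12  10  12  13
  13  14  14  16  15  13  16  19  25  25  26  27  27  23]
217 [112 113 113 115 110  92  57  26  17  13  14  12  17  14  16  14  13  13
  14  13  13  14  17  14  13  18  19  21  25  24  24  22]
218 [110 113 114 114 111  98  68  35  22  15  17  14  14  15  16  13  14  17
  11  13  14  14  12  16  20  26  23  25  23  22  26  24]
219 [110 112 112 112 110 104  83  54  31  19  13  18  13  14  15  14  18  15
  16  16  17  14  21  25  33  34  33  30  26  27  24  20]
220 [112 110 110 111 107 108  98  78  56  41  29  26  23  21  22  20  22  22
  23  20  23  27  36  41  44  42  38  35  30  26  25  23]
221 [111 113 114 111 111 109 106 100  87  71  63  59  58  51  39  38  37  40
  36  34  39  43  49  51  53  47  44  38  37  32  29  26]
222 [111 113 114 112
[... 995 characters left out ...]
4  5  3  5 12 22 33 39 38 31 19 19 23 28 25 20 12  7  4]
245 [ 4  5  3  6  6  8 19 27 32 31 26 19 16 15 19 18 15  7  6  5]
246 [ 4  4  3  4  3  7 11 17 21 22 19 11  8  8  8  7  6  6  6  3]
247 [ 5  3  2  5  3  5  4  9  9 10  9  6  4  4  4  4  4  5  6  4]
0 mouth [242.705      216.33333333] [232.6  211.02] [252.51 221.84]
0.0013 mouth [242.08933333 216.3545    ] [231.99 211.04] [251.9  221.86]
0.003 mouth [241.28316667 216.38366667] [231.18 211.07] [251.09 221.89]
shaft axis .066,.054,.042 [[244.21 234.35]
 [244.63 238.85]
 [245.04 243.3 ]]
[(np.int64(250), np.int64(244))]
-30 [[247.78, 243.03], [251.87, 242.62]]
-36 [[247.78, 243.2], [251.89, 243.04]]
-42 [[247.76, 243.36], [251.83, 243.46]]
```

```bash
python3 - <<'E'
from h import *
s=dict(np.load('/tmp/top.npz')); r=s['frame'][286:302,246:258].astype(float)
w=np.clip(r[...,0]-np.maximum(r[...,1],r[...,2])-12,0,None); w[r[...,2]<.5*r[...,1]]=0
print(w.astype(int))
v,u=np.mgrid[286:302,246:258]; W=atz(s,np.c_[u.ravel(),v.ravel()],.042)[:,:2]; w=w.ravel()
c=(W*w[:,None]).sum(0)/w.sum(); C=(W-c)*np.sqrt(w)[:,None]; e=np.linalg.svd(C,full_matrices=False)[2][0]
d=c-[.5336,.2185]; print(c,'dist',np.hypot(*d),'from ctr',np.degrees(np.arctan2(d[1],d[0])),'pca',np.degrees(np.arctan2(e[1],e[0])))
p=np.array([.5336,.2185,.08])-.002*np.array([np.cos(np.radians(144)),np.sin(np.radians(144)),0]); print(p)
want(p[0],p[1],.084,144)
E
```

```text
[[ 0  0  0  0  0  0  0  0  0  0  0  0]
 [ 0  0  0  0  0  0  0  0  0  0  0  0]
 [ 0  0  0  0  0  0  0  0  0  0  0  0]
 [ 0  0  0  0  0  0  0  0  0  0  0  0]
 [ 0  0  0  0  0  0  0  0  0  0  0  0]
 [ 0  0  0  0  0  0  7 10  0  0  0  0]
 [ 0  0  0  0  0  9 37 45 10  0  0  0]
 [ 0  0  0  0  7 37 72 61 12  0  0  0]
 [ 0  0  0  0 30 72 74 36  1  0  0  0]
 [ 2  0  0  5 46 73 46  8  0  0  0  0]
 [11  5  0  7 34 39 15  0  0  0  0  0]
 [15 13  6  4  7  2  0  0  0  0  0  0]
 [17 18 14  7  1  0  0  0  0  0  0  0]
 [17 18 16 11  4  0  0  0  0  0  0  0]
 [11 13 13  8  2  0  0  0  0  0  0  0]
 [ 0  2  4  0  0  0  0  0  0  0  0  0]]
[0.54018914 0.21397599] dist 0.007992709535999615 from ctr -34.472939072896416 pca 138.78376123667272
[0.53521803 0.21732443 0.08      ]
[-0.0024, 0.0008, 0.0509] [-0.0004, -0.0002, 0.001] pos [0.5333 0.2179 0.1247] [-1.7998e+02 -1.0000e-02  1.4405e+02] F [-0.2 -0.1 -0.8] w 0.035876052971733 29.999914350919425 t 4.625 q [-0.72  0.24  0.33  1.77 -0.08  1.15  0.58]
```

```bash
python3 -m inch '[[-0.0024,0.0008,0.03,0,0,0],[-0.0024,0.0008,0.051,0,0,0],[-0.0024,0.0008,0.051,0,0,0],[-0.0024,0.0008,0.051,0,0,0]]'
python3 - <<'E'
from h import *
s=snap('scene'); f=s['frame'][:,:,::-1]; np.savez('/tmp/scene3',**s); want(.5352,.2173,.084,144)
cv2.imwrite('pics/s4.png',cv2.resize(f[200:280,200:300],(750,600),interpolation=cv2.INTER_CUBIC))
g=s['frame'].astype(int)
for r in range(228,238,2): print(r,g[r,226:262].sum(1)//3)
for r in range(236,248,2): print(r,(g[r,236:256,0]-g[r,236:256,2]))
def pj(P): return cv2.projectPoints(np.array(P,float),np.array(s['rvec'],float),np.array(s['tvec'],float),s['camera_matrix'],s['D'])[0].reshape(-1,2).round(2)
tx=np.array([np.cos(np.radians(144)),np.sin(np.radians(144)),0]); c=manip.get_obs()['tool_pos']-[0,0,.0112]
a=np.linspace(0,2*np.pi,60)
for off in(0,.002):
    q=pj([c+tx*off+[.021*np.cos(t),.021*np.sin(t),0] for t in a]); print(off,'mouth',q.mean(0),q.min(0),q.max(0))
E
```

```text
time: 5.12
tool_pos: [0.5358, 0.2178, 0.0847]
ee_rot: [3.141, 0.0, 2.513]
ft_force: [0.1, 0.3, -1.8]
width: 0.0358
gripper_force: 30.0
[0.0004, -0.0011, 0.0012] [0.0015, 0.0008, 0.0002] pos [0.536  0.2179 0.0849] [1.7993e+02 3.0000e-02 1.4401e+02] F [-0.  -0.1 -0.8] w 0.03577066205274182 29.999796096235514 t 5.175 q [-0.72  0.28  0.33  1.81 -0.1   1.07  0.59]
228 [107 111 109 110 111 110 108  90  59  29  14  16  15  12  10  18  13  14
  12  12  10  14  15  14  12  16  22  35  47  51  51  55  56  53  50  45]
230 [104 104 104 104 105 105 103  89  63  33  14  14  16  11  15  11  13  14
  14  14  12  12  12  17  13  15  17  32  43  51  52  51  53  53  56  54]
232 [101 100 101  98  99  97  92  83  63  36  16  15  17   8  14  14  13  13
  14  17  15  13  16  14  13  15  19  30  41  53  59  62  62  57  57  54]
234 [102 103 101 101  87  79  69  58  48  37  24  17  19  13  14  13  14  17
  14  12  15  11  16  16  23  32  40  52  58  62  67  73  78  79  70  58]
236 [100  99  93  82  69  58  55  55  61  58  53  43  40  35  33  29  30  26
  27  25  24  29  38  39  50  59  61  61  60  66  70  81  82  83  79  73]
236 [ 7  7  3  3  6 10 16 17 19 16 13  6  3  3  4  6  7  5  4  3]
238 [ 6  6  6  6  8 14 28 36 40 37 29 15  8  5  4  5  5  4  4  6]
240 [ 6  6  4  5  7 15 29 37 41 37 29 18  8  6  5  4  7  3  3  5]
242 [ 4  4  5  5  6 15 27 36 39 37 32 21 12 10  8 10  9  6  5  5]
244 [ 5  3  4  3  6 10 23 33 37 37 32 20 19 23 29 27 22 12  4  5]
246 [ 4  2  3  3  3  5 11 16 21 22 17 12  8  8  6  8  9  3  4  3]
0 mouth [245.14016667 231.13      ] [235.26 225.71] [254.74 236.75]
0.002 mouth [244.213      231.16416667] [234.33 225.75] [253.81 236.78]
```

View pics/s4.png

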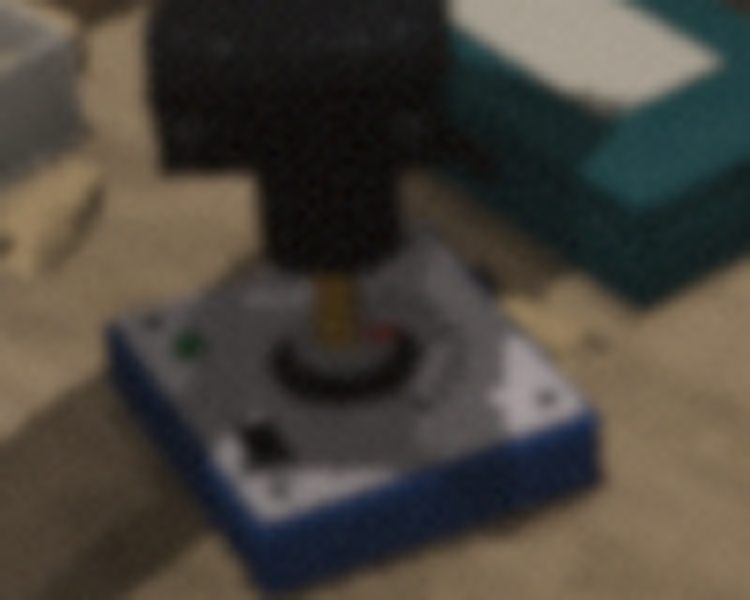

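The knob's bottom edges at row 230 run from column 234.0 to 253.0. The shaft axis is about 1 mm further right, at column 244.2. I'll nudge across and lower gently, watching the force.

```bash
python3 -m inch '[[-0.0012,-0.0011,0,0,0,0],[-0.0012,-0.0011,0.004,0,0,0],[-0.0012,-0.0011,0.007,0,0,0],[-0.0012,-0.0011,0.01,0,0,0],[-0.0012,-0.0011,0.013,0,0,0],[-0.0012,-0.0011,0.013,0,0,0]]'; python3 -c "
from h import *
want(.5352,.2173,.084,144); print(manip.get_obs()['moment'])"
```

```text
time: 5.92
tool_pos: [0.5355, 0.2163, 0.0734]
ee_rot: [-3.141, -0.0, 2.513]
ft_force: [0.1, -0.5, -0.7]
width: 0.0359
gripper_force: 30.0
[0.001, 0.0008, -0.0132] [-0.0006, -0.0003, -0.0001] pos [0.5355 0.2163 0.0734] [-1.7997e+02 -1.0000e-02  1.4400e+02] F [ 0.1 -0.5 -0.7] w 0.03592348622053857 29.99983387067914 t 5.925 q [-0.71  0.29  0.33  1.82 -0.11  1.05  0.6 ]
[-0.00592827 -0.02195428 -0.00534162]
```

The mouth is 4 mm below the tip with no force. I'll keep lowering.

```bash
python3 -m inch '[[0,0,0.002,0,0,0],[0,0,0.004,0,0,0],[0,0,0.006,0,0,0],[0,0,0.006,0,0,0]]'
```

```text
time: 6.42
tool_pos: [0.5356, 0.2163, 0.0688]
ee_rot: [-3.141, -0.0, 2.513]
ft_force: [0.8, -0.4, -0.4]
width: 0.0355
gripper_force: 30.0
```

```bash
python3 -m inch '[[0,0,0.004,0,0,0],[0,0,0.008,0,0,0],[0,0,0.012,0,0,0],[0,0,0.016,0,0,0],[0,0,0.016,0,0,0]]'
```

```text
time: 7.05
tool_pos: [0.5354, 0.2162, 0.0558]
ee_rot: [-3.141, -0.0, 2.513]
ft_force: [0.0, -0.3, -0.9]
width: 0.036
gripper_force: 30.0
```

It's on the shaft. Next I'll seat it, then press.

```bash
python3 -m inch '[[0,0,0.0015,0,0,0],[0,0,0.003,0,0,0],[0,0,0.0045,0,0,0],[0,0,0.0045,0,0,0],[0,0,0.0045,0,0,0]]'
```

```text
time: 7.68
tool_pos: [0.5358, 0.2164, 0.0531]
ee_rot: [3.141, 0.0, 2.513]
ft_force: [-1.5, -1.3, 5.1]
width: 0.0358
gripper_force: 30.0
```

Contact at about 6 N, which is the spring preload. Now I'll press.

```bash
python3 -m inch '[[0,0,0.002,0,0,0],[0,0,0.004,0,0,0],[0,0,0.006,0,0,0],[0,0,0.0075,0,0,0],[0,0,0.0075,0,0,0],[0,0,0.0075,0,0,0]]'
```

```text
time: 8.43
tool_pos: [0.5359, 0.2164, 0.0479]
ee_rot: [3.141, -0.0, 2.513]
ft_force: [-4.4, -1.1, 10.9]
width: 0.0357
gripper_force: 30.0
```

```bash
python3 -m inch '[[0,0,0.001,0,0,0],[0,0,0.002,0,0,0],[0,0,0.003,0,0,0],[0,0,0.003,0,0,0],[0,0,0.003,0,0,0]]'
```

```text
time: 9.05
tool_pos: [0.536, 0.2164, 0.0472]
ee_rot: [3.141, -0.001, 2.513]
ft_force: [-6.5, -3.1, 21.0]
width: 0.0359
gripper_force: 30.0
```

It's at the bottom stop: the force jumped to 21 N and the mouth is at about 36 mm. I'll hold briefly and look.

```bash
python3 -m inch '[[0,0,0,0,0,0],[0,0,0,0,0,0],[0,0,0,0,0,0],[0,0,0,0,0,0]]'
python3 - <<'E'
from h import *
f=snap('scene')['frame'][:,:,::-1]
cv2.imwrite('pics/s5.png',cv2.resize(f[200:280,200:300],(750,600),interpolation=cv2.INTER_CUBIC))
E
```

```text
time: 9.55
tool_pos: [0.536, 0.2164, 0.0472]
ee_rot: [3.141, -0.001, 2.513]
ft_force: [-7.8, -2.9, 20.4]
width: 0.0356
gripper_force: 30.0
```

View pics/s5.png

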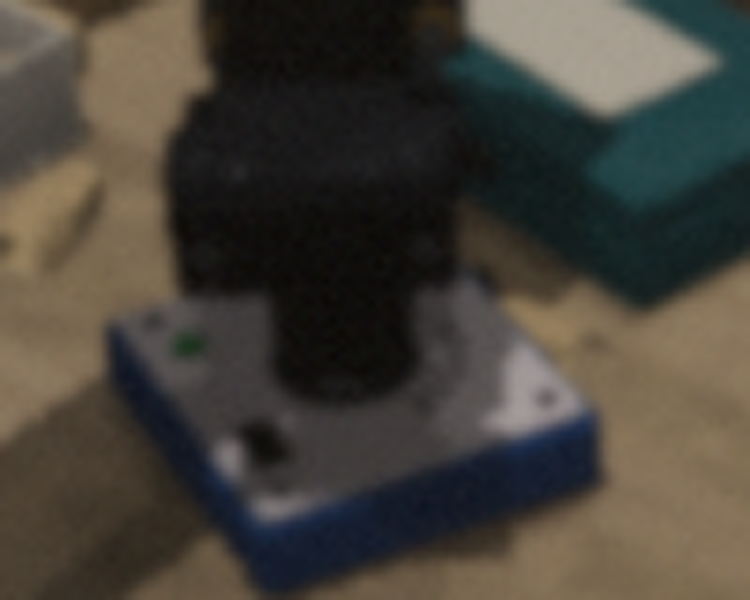

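The knob, at about (345,350), sits fully down over the collar with the gripper still on it and the force steady at 20 N. I'll hand in now.

```bash
python3 -c "
from station import manip
print(manip.job_done())"
```

```text
the job is handed in; nothing more can be done
None
```

The knob is on the D-shaft, flat to flat, and held at the bottom of its travel with about 20 N and the gripper still closed on it; I handed the job in at about 9.6 s, and it returned no verdict.

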